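# Pack the bed of the swatch press

## Task

The head of the swatch press is swung aside: pack its bed with the dark steel plate at the bottom, then the red shim, then the green cutting pad on top. Each plate hangs on the sprung roller catch when it is laid in, so set one end down at the end stop, press on the catch end until the plate snaps past the roller, and then keep a steady, moderate push on it (about 10 N, for half a second) to feel that it lies flat and solid before you add the next. Let go of everything at the end, and leave the glue gun, stapler and cutting die where they are.

Things in the scene. Friction and masses are not known exactly. Their poses are not given: they have to be found in the camera images.
- bed (a point): Point on the bed's centre line, 34 mm above the table, on the fixed press. x runs along the bed from end stop to roller catch, y across, z up. The steel bed floor lies 0 to 10 mm ABOVE this point: a jack screw sets it, it holds still, its height is not measured, so feel for it. Stop, catch and four round-topped guide pins (9 mm thick, 36 mm high, at x = +-58 mm, y = +-35.5 mm) rise with it.
- stop (a point): Foot of the dark end stop's inner face if the floor is at its lowest; 71 mm from the bed centre towards -x (robot side); same axes as the bed. Stop 60 mm wide, 32 mm high above the floor. 62 mm are free between the pins across the bed; the long sides are open between them; the bed slab is 96 mm wide. The far end plate's face is at bed x = +75 mm, 18 mm high.
- column (a point): Foot of the press's round column, at the bed frame's x = 0, y = -215 mm, on the table. Column and swung-aside head stand up to 0.22 m above the table; the head points away from the bed. Keep clear.
- catch_roller (a point): Axis of the brass catch roller at rest if the floor is at its lowest: 16 mm thick, 28 mm long, along y, at bed x = +72.5 mm, 32.5 mm above the floor. Its spring yields outwards and down at 45 degrees, up to 11 mm. A plate laid at the stop hangs on it, tilted 10 to 17 degrees; 5 to 20 N near that end drives it past, and it springs back over it. Its housing ends at x = 128 mm, lower than the roller.
- steel_c (a point): Centre of the dark steel packing plate, 140 x 58 x 8 mm (x along its length, y across, z through its thickness), about 0.45 kg, lying loose and flat on the table. Either end may go to the stop.
- shim_c (a point): Centre of the red fibre shim, 140 x 58 x 6 mm, axes as the steel plate, about 0.1 kg, loose on the table.
- pad_c (a point): Centre of the green plastic cutting pad, 140 x 58 x 10 mm, axes as the steel plate, about 0.12 kg, loose on the table.
- gluegun: Orange hot-glue gun lying on its side, about 210 x 140 x 36 mm, nozzle to its +x, handle to its +y, origin under its barrel. Leave it alone.
- stapler: Black stapler, 135 x 34 x 55 mm, length along its x, origin at the centre of its underside. Leave it alone.
- die: Plywood cutting die with steel blades up, 120 x 75 x 24 mm, length along its x, origin at the centre of its underside. Leave it alone.
Mind the look-alikes: they are no part of the job. Of the things that look like the part that bears shim_c, the largest one is meant.

How it is judged:
By the outcome, as a careful person would: the job done as asked, in the order asked, and still so for the second after the job is handed in, with the robot touching nothing.
It also fails if it takes over 72 s, if anything falls off the work surface, if the arm or the gripper's body presses on something with over 40 N, if the wrist force passes 120 N, or if a joint passes its speed limit or range.

## Robot

A 6-joint arm with a two-finger parallel gripper is mounted at the origin on the work surface. World frame = base frame: x ahead of the robot, y to its left, z up, the work surface at z = 0. Lengths are in mm, angles in rad, forces in N, time in s.
With the tool pointing down it reaches from about 250 to 775 mm from the base axis. Payload 4 kg.
Tool frame: the origin (TCP) lies on the centre line of the jaws, within the pads' length; the fingertips stand 8 mm ahead of it and the grasp point (between the pads) lies 11 mm behind it; z points along the fingers, y is the line along which they close (so a half turn about z gives the same grasp; the last joint's range is limited). The gripper opens to 94 mm and grips with 3 to 60 N. Pads are 16 mm wide; open, the fingers measure 119 mm over their backs; the gripper's body (75 mm by 177 mm) begins 78 mm behind the grasp point.
Start: joints at [-1.38, 0.087, 1.371, -0, 1.684, -0.103], TCP at [159.272, -526.452, 213.506] pointing down, gripper open.
Joint ranges: [-3.1, 3.1], [-0.76, 2.03], [0.27, 2.55], [-1.08, 4.22], [0.17, 2.65], [-2.57, 2.57]. Speed limits (rad/s): [2.79, 2.79, 3.14, 3.14, 3.14, 3.14].

## Interface

Orientations are given as a rotation vector (axis times angle).
In Python, from rig import ctrl gives the robot as it stands.
- The arm moves only by the shell command python3 -m jog 'ROWS' [FORCE]. ROWS is JSON, a list of rows, each a list of 3 entries, a list of its own where there are three numbers: the shift along the tool's x, y, z each as a share of 0.075 m, from -1 to 1, then the turn about the tool's z as a share of 180 degrees, from -1 to 1, then the closure, from 0 (fully open) to 1 (shut). In form: [[[x, y, z], turn, fingers], ...]. A call has exactly 5 rows; each row shifts and turns the commanded pose from where the row before left it, along the tool's axes as they then stand; what a row does not reach is not made up. A row lasts 1/10 s, in which the tool goes at most 50 mm and 8.59 degrees, less where a joint would pass 70% of its speed; a pose out of reach is approached as far as the arm can. A call with a number of a shift or a turn outside -1 to 1 is refused whole. A call with a gripper value outside its range is refused whole. The fingers move at their own pace and stop on an object; FORCE is the grip in N (left out, the last holds). Time passes only in rows, so rows that do not move let the fingers close, or fill a call up. It gives the time, the measured TCP pose, the force, the opening and the grip force at its end, in the units of the state.
- ctrl.observe(): the state, without advancing time (a new reading comes with each control period).
- ctrl.grab_frame(name): name is "side" or "top" or "wrist"; returns a dict with "pixels" (420x560x3 uint8, blue, green, red), "depth" (420x560 float32, mm along the optical axis (not along the pixel's ray), 0 where there is no reading), "fov_y" (degrees; the focal length in pixels is half the picture's height over the tangent of half this angle, whatever the lens; pixels are square), "cx", "cy" (the principal point, pixels), "cam_to_world" (4x4, takes a point from camera to world coordinates); the wrist camera has in their place "tool_from_camera" (4x4, takes a point from camera to tool coordinates, whose origin is the TCP and whose axes are the flange's). Camera axes: x right, y down, z forward; pixel columns grow to the right and rows downward; lengths in mm; the calibration is good to about 2 mm. A picture is of the moment at which its call begins: read the wrist's pose just before it.
- ctrl.sign_off(): hands the job in; it is judged then, once.
The state is a dict: "clock": time; "joint_positions": joint angles; "dq": joint speeds; "tau": joint torques, N m; "tool_pos": TCP position; "tool_rot": TCP orientation; "contact_force": force on the tool from outside, world axes, zero at the start; "wrist_torque": the same for the moment, N m; "opening": finger opening in mm; "gripper_force": force on a finger pad.
Only numpy, scipy, OpenCV 4.12 (cv2) and the standard library are available. Lean on these libraries where they do the work, as an engineer would, in place of code of your own. Each camera call takes 0.05 s, during which the arm holds its last target. There are 200 camera calls.

## Working session

There is one attempt and no reset: what is moved stays moved. The work goes in short steps, Python scripts to look and compute and a shell command to move; the robot and the scene stay as the last step left them, time stands still between calls to the robot, and variables do not carry over. Pictures are saved under pics/ and viewed, at most 10 in all, crops included, and the job is handed in when it is done.

```bash
mkdir -p pics; ls; cat > h.py <<'E'
import numpy as np, cv2
from rig import ctrl
from scipy.spatial.transform import Rotation as R
def pts(f, T=None):
    h,w=f["depth"].shape; fl=h/2/np.tan(np.radians(f["fov_y"])/2)
    v,u=np.mgrid[:h,:w]; d=f["depth"].astype(float)
    P=np.stack([(u-f["cx"])/fl*d,(v-f["cy"])/fl*d,d,np.ones_like(d)],-1)
    T=np.array(f["cam_to_world"]) if T is None else T
    return (P@T.T)[...,:3]
def wrist():
    s=ctrl.observe(); f=ctrl.grab_frame("wrist")
    T=np.eye(4); T[:3,:3]=R.from_rotvec(s["tool_rot"]).as_matrix(); T[:3,3]=s["tool_pos"]
    return f, pts(f,T@np.array(f["tool_from_camera"]))
E
python3 - <<'E'
from h import *
for n in ("top","side"):
    f=ctrl.grab_frame(n); cv2.imwrite(f"pics/{n}0.png",f["pixels"]); np.savez(n+"0.npz",pix=f["pixels"],P=pts(f),d=f["depth"])
s=ctrl.observe(); print(s); print(R.from_rotvec(s["tool_rot"]).as_matrix().round(3))
E
```

```text
pics
{'clock': 0.1, 'joint_positions': array([-1.38013252e+00,  8.78882242e-02,  1.37206629e+00,  1.48249410e-05,
        1.68360045e+00, -1.03116657e-01]), 'dq': array([ 0.00090071, -0.00201346, -0.00378994,  0.00079869,  0.00082961,
        0.00043741]), 'tau': array([ 1.37240851e-03, -3.41251016e+01, -3.03302228e+01,  7.19697587e-02,
        3.04116053e-02, -9.89714840e-05]), 'tool_pos': array([ 159.16783574, -525.97791708,  212.43599594]), 'tool_rot': array([-3.10582055e+00, -4.59527110e-01,  1.11694612e-04]), 'contact_force': array([-0.49748103, -1.37561033,  0.60281932]), 'wrist_torque': array([ 0.01760478,  0.01053287, -0.03517357]), 'gripper_force': 0.0, 'opening': 93.96515275439315}
[[ 0.957  0.29  -0.   ]
 [ 0.29  -0.957  0.002]
 [ 0.    -0.002 -1.   ]]
```

View pics/top0.png

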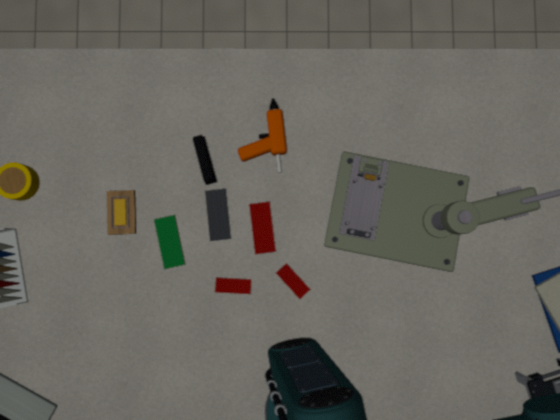

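View pics/side0.png

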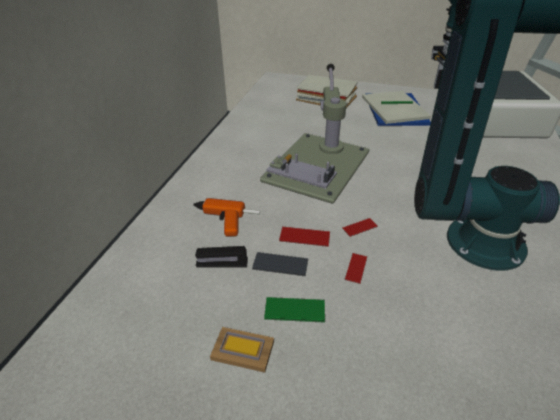

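Top view: the green pad is at (170,242), the dark plate at (218,215) and the bed at (363,198), with its catch at (371,172) and its stop at (357,233). The black stapler is at (205,160). Red candidates are (262,228), (233,285) and (293,281). The first is the largest, so it fits. I'll confirm that in a crop and measure.

```bash
python3 - <<'E'
from h import *
z=np.load("top0.npz"); I=z["pix"];P=z["P"]
c=cv2.resize(I[145:305,140:400],None,fx=3,fy=3,interpolation=cv2.INTER_CUBIC); cv2.imwrite("pics/crop.png",c)
def rect(m,name):
    n,l,st,_=cv2.connectedComponentsWithStats(m.astype(np.uint8))
    for i in range(1,n):
        if st[i,4]<150: continue
        q=P[l==i]; r=cv2.minAreaRect(q[:,:2].astype(np.float32))
        b=cv2.boxPoints(r); e=[b[1]-b[0],b[2]-b[1]]; e=max(e,key=np.linalg.norm)
        print(name,st[i],np.round(r[0],1),np.round(r[1],1),"ang",round(np.degrees(np.arctan2(e[1],e[0])),1),"z",np.percentile(q[:,2],[5,50,95]).round(1))
b,g,r=[I[...,k].astype(int) for k in range(3)]
rect((r>g+60)&(r>b+60)&(g<40),"red"); rect((g>r+40)&(g>b+30),"green")
m=(abs(r-g)<20)&(g<90)&(g>40); M=np.zeros_like(m);M[180:250,200:238]=m[180:250,200:238]; rect(M,"steel")
# bed slab
m=(P[...,2]>25)&(P[...,2]<60); M=np.zeros_like(m);M[150:245,335:400]=m[150:245,335:400]; rect(M,"bed")
print(P[[198,198,198,233,172,220],[345,363,380,357,371,455]].round(1))
# base plate
m=(P[...,2]>3)&(P[...,2]<30); M=np.zeros_like(m);M[140:280,320:480]=m[140:280,320:480]; rect(M,"base")
E
```

```text
red [250 203  25  50 924] [494.1 109.1] [134.4  61. ] ang 7.2 z [ 1.7  5.7 10.1]
red [278 265  31  33 436] [369.7  46.2] [150.9  43.4] ang 35.3 z [-0.8  3.8  8.3]
red [216 279  35  14 439] [362.1 143.5] [ 72.5 204.7] ang -60.7 z [-0.2  4.3  8.9]
green [155 216  29  52 974] [480.6 240.1] [136.2 315.9] ang -79.0 z [ 5.4  9.9 14.1]
steel [205 188  26  53 922] [525.6 171.5] [211.8 146.4] ang 85.2 z [ 1.6  7.7 12.3]
bed [ 340  155   49   85 2521] [ 571.5 -163.3] [ 96.9 222.2] ang -11.6 z [32.8 37.6 50.8]
[[ 572.4 -113.8   21. ]
 [ 570.6 -160.    38.5]
 [ 571.  -207.1   33.5]
 [ 475.4 -136.8   72.5]
 [ 637.4 -177.8   64.7]
 [ 502.4 -349.8  196.2]]
base [ 324  151  146  121 8826] [ 539.4 -259.5] [378.2 287.1] ang 78.7 z [12.5 17.6 22.4]
```

View pics/crop.png

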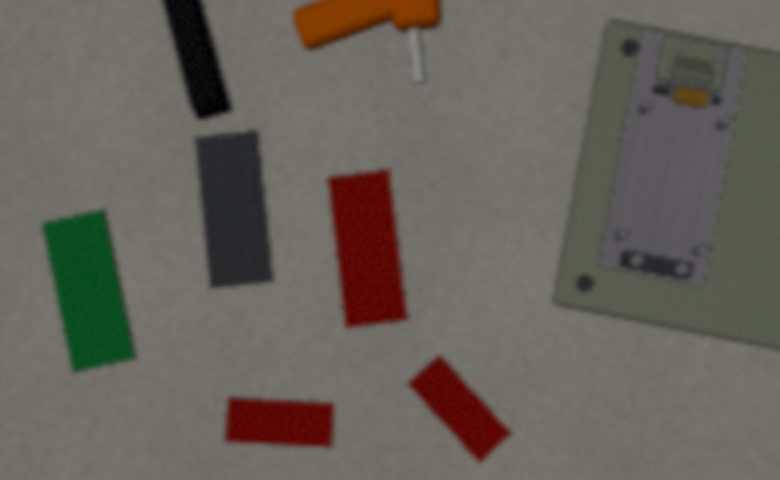

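The crop confirms the shim: the upper red plate, crop (368,248), is about twice the size of the two small red ones at (280,422) and (460,408). Next come plane-projected poses and a planning helper.

```bash
cat >> h.py <<'E'
def toplane(f,T,uv,z):
    h=f["pixels"].shape[0]; fl=h/2/np.tan(np.radians(f["fov_y"])/2)
    uv=np.atleast_2d(uv).astype(float)
    d=np.c_[(uv[:,0]-f["cx"])/fl,(uv[:,1]-f["cy"])/fl,np.ones(len(uv))]@T[:3,:3].T
    o=T[:3,3]; return (o+d*((z-o[2])/d[:,2])[:,None])
def mask(I,c):
    b,g,r=[I[...,k].astype(int) for k in range(3)]
    if c=="red": return (r>g+60)&(r>b+60)&(g<40)
    if c=="green": return (g>r+40)&(g>b+30)
    return (abs(r-g)<22)&(g<85)&(g>35)&(b>=r)
def rects(f,T,c,z,roi=None,amin=300):
    m=mask(f["pixels"],c).astype(np.uint8)
    if roi: M=np.zeros_like(m); y0,y1,x0,x1=roi; M[y0:y1,x0:x1]=m[y0:y1,x0:x1]; m=M
    m=cv2.morphologyEx(m,cv2.MORPH_OPEN,np.ones((3,3)))
    for k in cv2.findContours(m,0,2)[0]:
        if cv2.contourArea(k)<amin: continue
        q=toplane(f,T,k[:,0],z)[:,:2]; r=cv2.minAreaRect(q.astype(np.float32)); b=cv2.boxPoints(r)
        e=max([b[1]-b[0],b[2]-b[1]],key=np.linalg.norm); a=(np.degrees(np.arctan2(e[1],e[0]))+90)%180-90
        print(c,np.round(r[0],1),np.round(sorted(r[1]),1),"ang",round(a,1))
def wT():
    s=ctrl.observe(); f=ctrl.grab_frame("wrist")
    T=np.eye(4); T[:3,:3]=R.from_rotvec(s["tool_rot"]).as_matrix(); T[:3,3]=s["tool_pos"]
    return f,T@np.array(f["tool_from_camera"])
def go(x,y,z,ang):
    "print total tool shares (current axes) and turn to reach world x,y,z with tool x at ang deg"
    s=ctrl.observe(); M=R.from_rotvec(s["tool_rot"]).as_matrix(); a=np.degrees(np.arctan2(M[1,0],M[0,0]))
    d=M.T@(np.array([x,y,z])-s["tool_pos"]); t=(a-ang+180)%360-180
    print("shares",(d/75).round(3),"turn",round(t/180,4),"| now",s["tool_pos"].round(1),"yaw",round(a,1),"F",s["contact_force"].round(1),"open",round(s["opening"],1),"t",round(s["clock"],1))
E
python3 - <<'E'
from h import *
f=ctrl.grab_frame("top"); T=np.array(f["cam_to_world"])
rects(f,T,"red",6);rects(f,T,"green",10);rects(f,T,"steel",8,(180,250,200,238))
go(500,171,190,5)
E
```

```text
red [335.3 194. ] [35.1 89.9] ang 89.7
red [347.3  30.1] [35.1 91. ] ang 42.5
red [493.5 113.3] [ 52.  134.1] ang 6.8
green [455.5 367.5] [ 53.6 135.2] ang 12.8
steel [529.8 235.9] [ 54.9 136.7] ang 6.0
shares [ 7.04  -7.58   0.315] turn 0.0657 | now [ 159.2 -526.1  212.6] yaw 16.8 F [0.5 1.8 0.6] open 93.8 t 0.1
```

```bash
R='python3 -m jog'
python3 -m jog '[[[0.37,-0.42,0],0,0],[[0.37,-0.42,0],0,0],[[0.37,-0.42,0],0,0],[[0.37,-0.42,0],0,0],[[0.37,-0.42,0],0,0]]' 20
python3 -m jog '[[[0.37,-0.42,0],0,0],[[0.37,-0.42,0],0,0],[[0.37,-0.42,0],0,0],[[0.37,-0.42,0],0,0],[[0.37,-0.42,0],0,0]]' >/dev/null
python3 -m jog '[[[0.37,-0.42,0],0,0],[[0.37,-0.42,0],0,0],[[0.37,-0.42,0],0,0],[[0.37,-0.42,0],0,0],[[0.37,-0.42,0],0,0]]' >/dev/null
python3 -m jog '[[[0.37,-0.42,0.1],0,0],[[0.37,-0.42,0.1],0,0],[[0.37,-0.42,0.1],0,0],[[0.37,-0.42,0],0,0],[[0.37,-0.42,0],0,0]]' >/dev/null
python3 -m jog '[[[0,0,0],0.033,0],[[0,0,0],0.033,0],[[0,0,0],0,0],[[0,0,0],0,0],[[0,0,0],0,0]]'
python3 - <<'E'
from h import *
f,T=wT(); cv2.imwrite("pics/w1.png",f["pixels"])
rects(f,T,"steel",8,None,4000); rects(f,T,"red",6,None,3000); rects(f,T,"green",10,None,3000)
go(530,236,100,6)
E
```

```text
clock: 0.65
tool_pos: [246.7, -333.8, 213.1]
tool_rot: [-3.107, -0.459, -0.0]
contact_force: [1.1, 0.7, -0.0]
opening: 94.0
gripper_force: 0.0
clock: 2.65
tool_pos: [508.0, 237.0, 190.9]
tool_rot: [3.139, 0.137, -0.0]
contact_force: [0.1, -0.1, -0.1]
opening: 93.8
gripper_force: 0.0
steel [316.7 223.9] [134.5 522.9] ang -74.9
steel [529.8 238.4] [ 57.2 138.7] ang 6.0
red [496.6 116.9] [ 57.3 132.8] ang 6.9
green [464.6 372.1] [ 57.7 121.8] ang 12.5
shares [0.291 0.039 1.214] turn -0.0056 | now [508. 237. 191.] yaw 5.0 F [ 0.  -1.1 -0.2] open 94.2 t 2.7
```

View pics/w1.png

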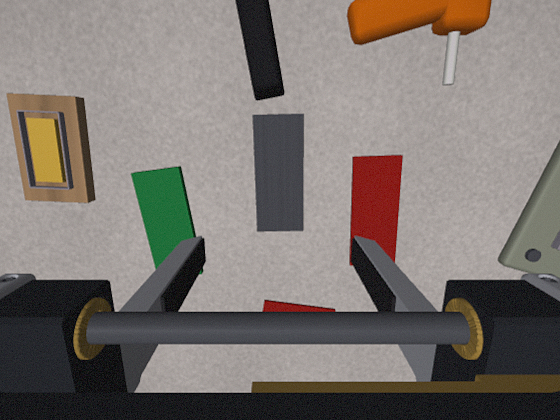

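The wrist view at 190 mm shows the steel plate at (278,172), the shim at (376,210), the pad at (167,218) and the stapler end at (268,98). The wrist and top measurements agree to about 3 mm. Descending on the steel, 18 mm towards its far end.

```bash
python3 -m jog '[[[0.106,0,0.3],-0.0056,0],[[0.106,0,0.4],0,0],[[0.106,0,0.4],0,0],[[0.106,0,0.4],0,0],[[0.106,0,0.4],0,0]]' 25 >/dev/null
python3 -m jog '[[[0,0,0.3],0,0],[[0,0,0.15],0,0],[[0,0,0.06],0,0],[[0,0,0],0,0],[[0,0,0],0,0]]'
python3 - <<'E'
from h import *
go(547.7,240.3,9.5,6)
E
```

```text
clock: 3.7
tool_pos: [548.6, 241.6, 11.9]
tool_rot: [-3.137, -0.164, -0.004]
contact_force: [-0.0, -0.0, 0.2]
opening: 94.0
gripper_force: 0.0
shares [-0.014  0.016  0.032] turn -0.0002 | now [548.6 241.6  11.9] yaw 6.0 F [-0.  -0.   0.2] open 94.0 t 3.7
```

```bash
python3 -m jog '[[[0,0,0.025],0,0],[[0,0,0],0,1],[[0,0,0],0,1],[[0,0,0],0,1],[[0,0,0],0,1]]' 30
python3 -m jog '[[[0,0,0],0,1],[[0,0,0],0,1],[[0,0,-0.1],0,1],[[0,0,-0.3],0,1],[[0,0,-0.4],0,1]]'
python3 -m jog '[[[0,0,-0.4],0,1],[[0,0,-0.4],0,1],[[0,0,0],0,1],[[0,0,0],0,1],[[0,0,0],0,1]]'
python3 - <<'E'
from h import *
f,T=wT(); np.savez("w2",pix=f["pixels"]); cv2.imwrite("pics/w2.png",f["pixels"])
f=ctrl.grab_frame("top"); T=np.array(f["cam_to_world"])
c=f["pixels"][140:280,310:480]; cv2.imwrite("pics/bed.png",cv2.resize(c,None,fx=4.5,fy=4.2,interpolation=cv2.INTER_CUBIC))
E
```

```text
clock: 4.2
tool_pos: [547.6, 241.3, 8.4]
tool_rot: [3.137, 0.163, 0.0]
contact_force: [-0.9, 0.9, 0.2]
opening: 65.4
gripper_force: 0.0
clock: 4.7
tool_pos: [545.3, 240.7, 65.9]
tool_rot: [3.136, 0.163, -0.011]
contact_force: [0.6, 0.6, -4.1]
opening: 57.7
gripper_force: 30.0
clock: 5.2
tool_pos: [546.0, 240.8, 125.3]
tool_rot: [3.136, 0.163, -0.008]
contact_force: [0.4, -0.7, -4.9]
opening: 57.4
gripper_force: 30.0
```

View pics/w2.png

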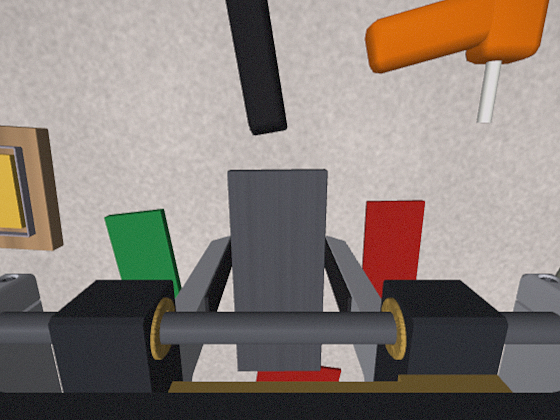

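The steel is gripped: its far edge is at row 170 and its near edge at row 372, the near end a little lower. Moving back from the bed to view the bed past the plate.

```bash
python3 -m jog '[[[-0.142,0.317,-0.12],0,1],[[-0.142,0.317,-0.12],0,1],[[-0.142,0.317,-0.12],0,1],[[-0.142,0.317,-0.12],0,1],[[-0.142,0.317,-0.12],0,1]]' 40 >/dev/null
python3 -m jog '[[[-0.142,0.317,-0.08],0,1],[[-0.142,0.317,-0.08],0,1],[[-0.142,0.317,-0.08],0,1],[[-0.142,0.317,-0.08],0,1],[[-0.142,0.317,-0.08],0,1]]' >/dev/null
python3 -m jog '[[[-0.142,0.317,-0.08],0,1],[[-0.142,0.317,-0.08],0,1],[[-0.142,0.317,-0.08],0,1],[[-0.142,0.317,-0.08],0,1],[[-0.142,0.317,-0.08],0,1]]' >/dev/null
python3 -m jog '[[[0,0,0],0.0243,1],[[0,0,0],0.0243,1],[[0,0,0],0.0243,1],[[0,0,0],0.0243,1],[[0,0,0],0,1]]'
python3 - <<'E'
from h import *
s=ctrl.observe(); f,T=wT(); cv2.imwrite("pics/w3.png",f["pixels"])
P=pts(f,np.array(f["tool_from_camera"]))
W=pts(f,T); I=f["pixels"]
np.savez("w3",pix=I,W=W,P=P,T=T,d=f["depth"],k=[f["fov_y"],f["cx"],f["cy"]])
q=P[190:300:5,240:315:5].reshape(-1,3); q=q[abs(q[:,2])<60]
A=np.c_[q[:,:2],np.ones(len(q))]; c=np.linalg.lstsq(A,q[:,2],rcond=None)[0]; print("plane z=ax+by+c",c.round(3),len(q))
go(571,-163,230,-11.5)
E
```

```text
clock: 7.3
tool_pos: [425.2, -129.8, 231.9]
tool_rot: [-3.125, 0.316, 0.004]
contact_force: [0.5, -0.0, -3.4]
opening: 57.1
gripper_force: 40.0
plane z=ax+by+c [-0.006 -0.001 -0.351] 329
shares [1.992 0.048 0.024] turn 0.0003 | now [ 425.3 -129.8  232.1] yaw -11.4 F [ 0.  -0.6 -4.6] open 57.6 t 7.3
```

View pics/w3.png

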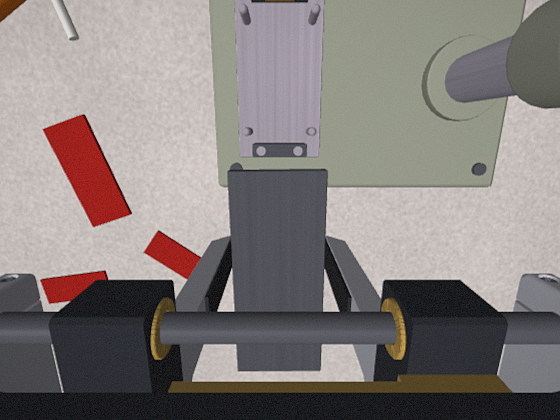

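Wrist view: the plate spans rows 170–370 and lies flat to 0.4°. The bed slab is at columns 237–323, rows 0–158, and the stop at (279,150). The near pins are at (249,131) and (311,131), the column at right. Next, the numbers for the bed pose and the plate in the hand.

```bash
python3 - <<'E'
from h import *
z=np.load("w3.npz"); I=z["pix"].astype(int);W=z["W"];P=z["P"];T=z["T"]
f=dict(pixels=z["pix"],fov_y=z["k"][0],cx=z["k"][1],cy=z["k"][2])
b,g,r=I[...,0],I[...,1],I[...,2]
lav=(b>g+2); print("floor z", [np.median(W[y0:y0+20,262:300,2]).round(1) for y0 in (10,50,90,115)])
zf=np.median(W[20:125,262:300,2])
L=[];Rr=[]
for y in range(20,120,2):
    xs=np.where((b[y,200:350]-g[y,200:350])>2)[0]+200
    L.append((xs.min()-.5,y));Rr.append((xs.max()+.5,y))
l=toplane(f,T,np.array(L),zf)[:,:2]; rr=toplane(f,T,np.array(Rr),zf)[:,:2]
def line(q):
    vx,vy,x0,y0=cv2.fitLine(q.astype(np.float32),cv2.DIST_HUBER,0,.01,.01).ravel(); s=np.sign(vx); return np.degrees(np.arctan2(vy*s,vx*s)),x0,y0
print(line(l),line(rr)); print("width",np.median(np.linalg.norm(l-rr,axis=1)))
# stop top inner edge and centre profile
print("col279 rows130-160:",[(y,int(g[y,279]),W[y,279].round(0).tolist()) for y in range(134,168,2)])
# pins tops
for (u,v) in((249,131),(311,131),(245,14),(315,14)): print("pin",toplane(f,T,[u,v],zf+34).round(1))
# slab near end: last lav row
# plate in tool frame
Tt=None
m=(abs(P[...,2])<4)&(z["d"]>0); m[:, :200]=0;m[:,360:]=0
for y in range(180,280,25):
    xs=np.where(m[y])[0]; print(y,xs.min(),xs.max(),P[y,xs.min()+1].round(1),P[y,xs.max()-1].round(1))
for u in (240,279,318):
    ys=np.where(m[:300,u])[0]; print(u,ys.min(),P[ys.min()+1,u].round(1))
E
```

```text
floor z [np.float64(37.8), np.float64(37.9), np.float64(38.0), np.float64(38.0)]
(np.float32(-11.661167), np.float32(577.1899), np.float32(-112.62767)) (np.float32(-11.609672), np.float32(551.5918), np.float32(-204.66028))
width 95.33669721956858
col279 rows130-160: [(134, 152, [492.0, -144.0, 38.0]), (136, 153, [490.0, -144.0, 39.0]), (138, 151, [488.0, -143.0, 37.0]), (140, 154, [486.0, -143.0, 37.0]), (142, 124, [483.0, -142.0, 39.0]), (144, 71, [482.0, -142.0, 70.0]), (146, 84, [480.0, -141.0, 69.0]), (148, 80, [478.0, -141.0, 71.0]), (150, 81, [476.0, -141.0, 70.0]), (152, 87, [474.0, -140.0, 70.0]), (154, 86, [472.0, -140.0, 70.0]), (156, 81, [470.0, -139.0, 70.0]), (158, 162, [463.0, -138.0, 19.0]), (160, 154, [460.0, -138.0, 19.0]), (162, 156, [458.0, -137.0, 19.0]), (164, 153, [456.0, -137.0, 19.0]), (166, 159, [453.0, -136.0, 18.0])]
pin [[ 502.4 -113.1   71.9]]
pin [[ 489.1 -178.3   71.9]]
pin [[ 611.  -134.2   71.9]]
pin [[ 597.3 -201.1   71.9]]
180 227 326 [ 46.1 -29.5  -0.5] [45.9 26.7  0.6]
205 229 325 [ 31.4 -28.9  -1.2] [31.2 26.6 -0.4]
230 230 325 [ 15.9 -28.9  -1.2] [15.5 27.2 -0.1]
255 230 324 [ -0.6 -29.7  -0.6] [-0.5 27.1 -0.8]
240 171 [ 50.7 -22.4  -0.4]
279 170 [51.3 -0.  -0.4]
318 170 [51.3 22.3 -0.5]
```

```bash
python3 -m jog '[[[0.35,0.006,0],0.0012,1],[[0.45,0.006,0],0,1],[[0.45,0.006,0],0,1],[[0.45,0.006,0],0,1],[[0.264,0.006,0],0,1]]' >/dev/null
python3 -m jog '[[[0,0,0.3],0,1],[[0,0,0.4],0,1],[[0,0,0.4],0,1],[[0,0,0.35],0,1],[[0,0,0.2],0,1]]' >/dev/null
python3 -m jog '[[[0,0,0.137],0,1],[[0,0,0],0,1],[[0,0,0],0,1],[[0,0,0],0,1],[[0,0,0],0,1]]'
python3 - <<'E'
from h import *
go(569.2,-161.1,98,-11.63)
E
```

```text
clock: 8.85
tool_pos: [570.4, -162.5, 101.0]
tool_rot: [3.124, -0.321, 0.005]
contact_force: [0.4, -0.7, -2.6]
opening: 57.3
gripper_force: 40.0
shares [-0.02  -0.015  0.041] turn -0.0006 | now [ 570.4 -162.5  101. ] yaw -11.7 F [ 0.4 -0.7 -2.6] open 57.3 t 8.8
```

```bash
python3 -m jog '[[[-0.016,-0.015,0.02],0,1],[[0,0,0],0,1],[[0,0,0],0,1],[[0,0,0],0,1],[[0,0,0],0,1]]' 8
python3 -m jog '[[[0,0,0.06],0,1],[[0,0,0.06],0,1],[[0,0,0.04],0,1],[[0,0,0.04],0,1],[[0,0,0],0,1]]'
python3 -m jog '[[[0,0,0.04],0,1],[[0,0,0.04],0,1],[[0,0,0.02],0,1],[[0,0,0],0,1],[[0,0,0],0,1]]'
python3 - <<'E'
from h import *
f,T=wT(); P=pts(f,np.array(f["tool_from_camera"]))
q=P[180:300:5,245:312:5].reshape(-1,3); q=q[abs(q[:,2])<60]
A=np.c_[q[:,:2],np.ones(len(q))]; print(np.linalg.lstsq(A,q[:,2],rcond=None)[0].round(3),len(q))
go(569.2,-161.1,98,-11.63)
E
```

```text
clock: 9.35
tool_pos: [568.5, -160.7, 97.9]
tool_rot: [-3.125, 0.322, 0.0]
contact_force: [-0.6, -0.9, -4.2]
opening: 58.0
gripper_force: 8.0
clock: 9.85
tool_pos: [568.1, -160.7, 82.0]
tool_rot: [-3.125, 0.322, 0.002]
contact_force: [1.0, 0.3, -1.5]
opening: 57.8
gripper_force: 8.0
clock: 10.35
tool_pos: [568.1, -160.7, 75.0]
tool_rot: [-3.125, 0.322, 0.002]
contact_force: [0.9, -0.3, -2.8]
opening: 57.7
gripper_force: 8.0
[-3.260e-01  2.000e-03  2.017e+00] 336
shares [ 0.015  0.003 -0.306] turn -0.0007 | now [ 568.1 -160.7   75. ] yaw -11.8 F [-0.6 -0.6 -2.1] open 57.8 t 10.4
```

```bash
python3 -m jog '[[[0,0,0.02],0,1],[[-0.015,0,0.02],0,1],[[-0.015,0,0.01],0,1],[[0,0,0],0,1],[[0,0,0],0,1]]'
python3 -m jog '[[[0,0,0],0,0],[[0,0,0],0,0],[[0,0,0],0,0],[[0,0,0],0,0],[[0,0,0],0,0]]'
python3 -m jog '[[[0,0,-0.25],0,0],[[0,0,-0.35],0,0],[[-0.3,0,-0.3],0,0],[[-0.35,0,0],0,1],[[-0.35,0,0],0,1]]'
python3 -m jog '[[[-0.2,0,0],0,1],[[0,0,0],0,1],[[0,0,0],0,1],[[0,0,0],0,1],[[0,0,0],0,1]]'
python3 - <<'E'
from h import *
f,T=wT(); cv2.imwrite("pics/w4.png",f["pixels"]); W=pts(f,T)
np.savez("w4",pix=f["pixels"],W=W)
go(569.2,-161.1,98,-11.63)
E
```

```text
clock: 10.9
tool_pos: [566.2, -160.3, 71.5]
tool_rot: [3.125, -0.322, -0.0]
contact_force: [0.6, -0.1, -2.8]
opening: 57.6
gripper_force: 8.0
clock: 11.4
tool_pos: [566.4, -160.3, 71.7]
tool_rot: [3.125, -0.322, 0.0]
contact_force: [0.4, 0.4, -0.7]
opening: 92.6
gripper_force: 0.0
clock: 11.9
tool_pos: [492.9, -145.2, 140.3]
tool_rot: [3.124, -0.321, 0.004]
contact_force: [-0.8, 0.7, 0.6]
opening: 81.3
gripper_force: 0.0
clock: 12.4
tool_pos: [478.9, -142.2, 138.9]
tool_rot: [-3.125, 0.321, 0.0]
contact_force: [-0.3, 0.7, -0.4]
opening: 41.3
gripper_force: 0.0
shares [1.231 0.002 0.544] turn -0.0006 | now [ 478.8 -142.2  138.8] yaw -11.7 F [-0.2  0.3 -0.5] open 37.3 t 12.4
```

View pics/w4.png

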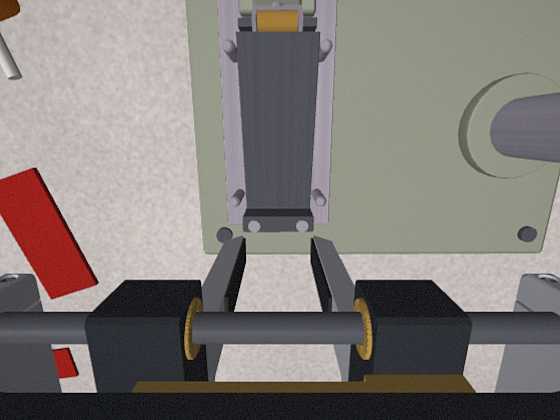

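The steel lies between the pins, from the stop at (279,222) up to the roller at (278,20). It is tilted and hanging on the catch. Closing the fingers and pressing at bed x ≈ +50.

```bash
python3 -m jog '[[[0.3,0,0],0,1],[[0.4,0,0],0,1],[[0.4,0,0],0,1],[[0.4,0,0.1],0,1],[[0.159,0,0.1],0,1]]' 10
python3 -m jog '[[[0,0,0.184],0,1],[[0,0,0.1],0,1],[[0,0,0.08],0,1],[[0,0,0],0,1],[[0,0,0],0,1]]'
python3 -m jog '[[[0,0,0.05],0,1],[[0,0,0.05],0,1],[[0,0,0.03],0,1],[[0,0,0],0,1],[[0,0,0],0,1]]'
python3 -m jog '[[[0,0,0.03],0,1],[[0,0,0.03],0,1],[[0,0,0.03],0,1],[[0,0,0],0,1],[[0,0,0],0,1]]'
python3 - <<'E'
from h import *
go(600.6,-167.5,54,-11.63)
E
```

```text
clock: 12.95
tool_pos: [602.4, -167.8, 123.1]
tool_rot: [3.125, -0.321, 0.001]
contact_force: [-0.2, 0.4, 0.4]
opening: 0.9
gripper_force: 0.0
clock: 13.45
tool_pos: [599.6, -167.3, 97.2]
tool_rot: [3.125, -0.322, 0.001]
contact_force: [-1.1, 0.5, -0.1]
opening: 0.5
gripper_force: 0.0
clock: 13.95
tool_pos: [600.3, -167.4, 87.5]
tool_rot: [3.125, -0.322, 0.001]
contact_force: [-0.4, -0.1, 1.7]
opening: 0.6
gripper_force: 1.0
clock: 14.45
tool_pos: [599.1, -167.1, 78.9]
tool_rot: [-3.125, 0.322, 0.005]
contact_force: [-0.3, 0.2, 1.0]
opening: 0.3
gripper_force: 0.0
shares [0.021 0.002 0.332] turn -0.0007 | now [ 599.1 -167.1   78.9] yaw -11.8 F [-0.3  0.2  1. ] open 0.3 t 14.4
```

```bash
python3 -m jog '[[[0,0,0.03],0,1],[[0,0,0.03],0,1],[[0,0,0.03],0,1],[[0,0,0],0,1],[[0,0,0],0,1]]' | grep -E 'pos|force'
python3 -m jog '[[[0,0,0.03],0,1],[[0,0,0.03],0,1],[[0,0,0.03],0,1],[[0,0,0],0,1],[[0,0,0],0,1]]' | grep -E 'pos|force'
python3 -m jog '[[[0,0,0.03],0,1],[[0,0,0.03],0,1],[[0,0,0],0,1],[[0,0,0],0,1],[[0,0,0],0,1]]' | grep -E 'pos|force'
```

```text
tool_pos: [600.0, -167.3, 73.4]
contact_force: [0.6, -0.5, 0.3]
gripper_force: 0.0
tool_pos: [600.0, -167.3, 66.6]
contact_force: [0.0, 0.3, -0.1]
gripper_force: 0.0
tool_pos: [600.1, -167.3, 62.3]
contact_force: [0.1, -0.4, 0.6]
gripper_force: 0.0
```

```bash
python3 -m jog '[[[0,0,0.03],0,1],[[0,0,0.02],0,1],[[0,0,0.02],0,1],[[0,0,0],0,1],[[0,0,0],0,1]]' | grep -E 'pos|t_force'
python3 -m jog '[[[0,0,0.02],0,1],[[0,0,0.01],0,1],[[0,0,0.01],0,1],[[0,0,0],0,1],[[0,0,0],0,1]]' | grep -E 'pos|t_force'
python3 - <<'E'
from h import *
f=ctrl.grab_frame("top"); W=pts(f); go(600.6,-167.5,54,-11.63)
E
```

```text
tool_pos: [600.0, -167.3, 56.9]
contact_force: [0.5, -0.9, 0.1]
tool_pos: [600.1, -167.3, 54.0]
contact_force: [-0.4, -0.1, -0.1]
shares [0.007 0.    0.001] turn -0.0007 | now [ 600.1 -167.4   54.1] yaw -11.8 F [-0.7 -0.4  0.2] open 0.6 t 17.0
```

```bash
python3 -m jog '[[[0,0,0.01],0,1],[[0,0,0.01],0,1],[[0,0,0],0,1],[[0,0,0],0,1],[[0,0,0],0,1]]' | grep -E 'pos|t_force'
python3 -m jog '[[[0,0,0.01],0,1],[[0,0,0.01],0,1],[[0,0,0],0,1],[[0,0,0],0,1],[[0,0,0],0,1]]' | grep -E 'pos|t_force'
```

```text
tool_pos: [600.2, -167.4, 53.5]
contact_force: [-1.6, 1.3, 5.3]
tool_pos: [600.3, -167.4, 53.5]
contact_force: [-4.0, 1.3, 10.3]
```

Contact at TCP z 53.5 puts the floor at about 37.5 mm; the force is 10 N. Holding 1 s, then lifting and going to the shim.

```bash
python3 -m jog '[[[0,0,0],0,1],[[0,0,0],0,1],[[0,0,0],0,1],[[0,0,0],0,1],[[0,0,0],0,1]]' | grep -E 'pos|t_force'
python3 -m jog '[[[0,0,0],0,1],[[0,0,0],0,1],[[0,0,0],0,1],[[0,0,-0.1],0,1],[[0,0,-0.3],0,1]]' | grep -E 'pos|t_force'
python3 -m jog '[[[0,0,-0.4],0,0],[[0,0,-0.4],0,0],[[0,0,-0.4],0,0],[[-0.236,-0.335,-0.2],0,0],[[-0.236,-0.335,0],0,0]]' >/dev/null
python3 -m jog '[[[-0.236,-0.335,0],0,0],[[-0.236,-0.335,0],0,0],[[-0.236,-0.335,0],0,0],[[-0.236,-0.335,0],0,0],[[-0.236,-0.335,0],0,0]]' >/dev/null
python3 -m jog '[[[-0.236,-0.335,0],0,0],[[-0.236,-0.335,0],0,0],[[-0.236,-0.335,0],0,0],[[0,0,0],-0.025,0],[[0,0,0],-0.025,0]]' >/dev/null
python3 -m jog '[[[0,0,0],-0.025,0],[[0,0,0],-0.025,0],[[0,0,0],0,0],[[0,0,0],0,0],[[0,0,0],0,0]]'
python3 - <<'E'
from h import *
f,T=wT(); cv2.imwrite("pics/w5.png",f["pixels"])
rects(f,T,"red",6,None,3000)
go(497,117,10,6.9)
f=ctrl.grab_frame("top"); W=pts(f)
print("steel z top",np.median(W[185:212,357:370,2]))
E
```

```text
tool_pos: [600.3, -167.4, 53.5]
contact_force: [-3.6, 2.0, 10.1]
tool_pos: [598.2, -166.7, 78.2]
contact_force: [0.4, -0.4, -0.6]
clock: 21.0
tool_pos: [478.0, 114.6, 185.9]
tool_rot: [3.137, 0.169, -0.0]
contact_force: [1.1, -0.1, 0.4]
opening: 94.0
gripper_force: 0.0
red [493.5 115.8] [ 56.5 138.3] ang 6.8
shares [ 0.256 -0.004  2.345] turn -0.0039 | now [478.  114.6 185.9] yaw 6.2 F [-0.5 -0.1  0.4] open 94.4 t 21.1
steel z top 45.173155139767005
```

```bash
python3 -m jog '[[[0.09,0.012,0.35],-0.0035,0],[[0.09,0,0.45],0,0],[[0.09,0,0.45],0,0],[[0.09,0,0.45],0,0],[[0.087,0,0.35],0,0]]' 20 >/dev/null
python3 -m jog '[[[0,0,0.2],0,0],[[0,0,0.102],0,0],[[0,0,0],0,0.6],[[0,0,0],0,1],[[0,0,0],0,1]]'
python3 -m jog '[[[0,0,0],0,1],[[0,0,0],0,1],[[0,0,0],0,1],[[0,0,0],0,1],[[0,0,-0.1],0,1]]'
python3 -m jog '[[[0,0,-0.3],0,1],[[0,0,-0.4],0,1],[[0,0,-0.4],0,1],[[0,0,-0.2],0,1],[[0,0,0],0,1]]'
python3 - <<'E'
from h import *
f,T=wT(); cv2.imwrite("pics/w6.png",f["pixels"]); P=pts(f,np.array(f["tool_from_camera"]))
m=mask(f["pixels"],"red")&(abs(P[...,2])<25); q=P[m]; A=np.c_[q[:,:2],np.ones(len(q))]; c=np.linalg.lstsq(A,q[:,2],rcond=None)[0]; print("plane",c.round(3))
print("x",np.percentile(q[:,0],[.2,99.8]).round(1),"y",np.percentile(q[:,1],[.5,50,99.5]).round(1))
for x0 in (-5,20,45): s=q[abs(q[:,0]-x0)<3]; print(x0,np.percentile(s[:,1],[1,99]).round(1))
go(569,-161.1,98,-11.63)
E
```

```text
clock: 22.1
tool_pos: [512.0, 117.8, 10.4]
tool_rot: [3.136, 0.188, 0.003]
contact_force: [-0.1, 0.7, -0.6]
opening: 73.5
gripper_force: 0.0
clock: 22.6
tool_pos: [510.2, 117.6, 16.1]
tool_rot: [3.136, 0.188, -0.004]
contact_force: [-0.2, -0.2, -0.2]
opening: 57.2
gripper_force: 20.0
clock: 23.1
tool_pos: [513.3, 118.0, 118.1]
tool_rot: [-3.136, -0.189, -0.01]
contact_force: [0.4, 1.0, -1.1]
opening: 57.7
gripper_force: 20.0
plane [-2.000e-03  1.000e-03  3.302e+00]
x [-86.8  51.6] y [-28.9  -0.7  27.5]
-5 [-28.9  27.3]
20 [-28.5  27.4]
45 [-28.5  27. ]
shares [0.307 3.784 0.239] turn 0.1028 | now [512.1 117.9 115.9] yaw 6.9 F [ 0.4 -0.4 -1. ] open 57.6 t 23.1
```

Shim gripped flat, with the same hand geometry as the steel. Carrying it over the bed.

```bash
python3 -m jog '[[[0.031,0.25,0],0,1],[[0.031,0.4,0],0,1],[[0.031,0.4,0],0,1],[[0.031,0.4,0],0,1],[[0.031,0.4,0],0,1]]' >/dev/null
python3 -m jog '[[[0.031,0.4,0],0,1],[[0.031,0.4,0],0,1],[[0.031,0.4,0],0,1],[[0.031,0.4,0],0,1],[[0.028,0.334,0],0,1]]' >/dev/null
python3 -m jog '[[[0,0,0],0.0257,1],[[0,0,0],0.0257,1],[[0,0,0.1],0.0257,1],[[0,0,0.113],0.0257,1],[[0,0,0],0,1]]'
python3 - <<'E'
from h import *
go(569.2,-161.1,98,-11.63)
E
```

```text
clock: 24.65
tool_pos: [566.1, -160.5, 94.9]
tool_rot: [-3.124, 0.318, 0.01]
contact_force: [-0.5, -0.4, -0.5]
opening: 57.6
gripper_force: 20.0
shares [ 0.042 -0.001 -0.041] turn 0.0 | now [ 566.1 -160.5   94.9] yaw -11.6 F [-0.5 -0.4 -0.5] open 57.6 t 24.6
```

```bash
python3 -m jog '[[[0.03,0,0],0,1],[[0,0,0],0,1],[[0,0,0],0,1],[[0,0,0.06],0,1],[[0,0,0],0,1]]' 3
python3 -m jog '[[[0,0,0.05],0,1],[[0,0,0.05],0,1],[[0,0,0.04],0,1],[[0,0,0],0,1],[[0,0,0],0,1]]'
python3 - <<'E'
from h import *
f,T=wT(); P=pts(f,np.array(f["tool_from_camera"]))
m=mask(f["pixels"],"red")&(abs(P[...,2])<40); q=P[m]; A=np.c_[q[:,:2],np.ones(len(q))]; c=np.linalg.lstsq(A,q[:,2],rcond=None)[0]; print("plane",c.round(3))
print("x",np.percentile(q[:,0],[.2,99.8]).round(1),"y",np.percentile(q[:,1],[.5,50,99.5]).round(1))
go(569.2,-161.1,76,-11.63)
E
```

```text
clock: 25.15
tool_pos: [570.1, -161.6, 93.6]
tool_rot: [-3.125, 0.318, 0.001]
contact_force: [0.8, 0.1, -1.1]
opening: 58.3
gripper_force: 3.0
clock: 25.65
tool_pos: [570.3, -161.7, 83.5]
tool_rot: [3.125, -0.318, -0.0]
contact_force: [-0.4, 0.1, -1.2]
opening: 57.9
gripper_force: 3.0
plane [-9.700e-02  1.000e-03  3.527e+00]
x [-86.9  51.2] y [-28.9  -0.6  27.5]
shares [-0.018 -0.005  0.102] turn 0.0 | now [ 570.4 -161.7   83.7] yaw -11.6 F [0.8 0.3 0.3] open 58.0 t 25.7
```

```bash
python3 -m jog '[[[0,0,0.04],0,1],[[-0.01,0,0.04],0,1],[[-0.01,0,0.02],0,1],[[-0.01,0,0],0,1],[[-0.01,0,0],0,1]]'
python3 - <<'E'
from h import *
f,T=wT(); P=pts(f,np.array(f["tool_from_camera"]))
m=mask(f["pixels"],"red")&(abs(P[...,2])<40); q=P[m]; A=np.c_[q[:,:2],np.ones(len(q))]; c=np.linalg.lstsq(A,q[:,2],rcond=None)[0]; print("plane",c.round(3))
print("x",np.percentile(q[:,0],[.2,99.8]).round(1),"y",np.percentile(q[:,1],[.5,50,99.5]).round(1))
go(569.2,-161.1,76,-11.63)
E
```

```text
clock: 26.2
tool_pos: [567.7, -161.1, 76.2]
tool_rot: [3.125, -0.318, 0.001]
contact_force: [1.9, 0.1, -0.8]
opening: 58.2
gripper_force: 3.0
plane [-2.210e-01  1.000e-03  3.735e+00]
x [-85.6  50.7] y [-28.9  -0.6  27.5]
shares [ 0.019 -0.004  0.005] turn 0.0 | now [ 567.7 -161.1   76.4] yaw -11.6 F [ 0.3 -0.2 -1.5] open 57.7 t 26.2
```

```bash
python3 -m jog '[[[0,0,0],0,0],[[0,0,0],0,0],[[0,0,0],0,0],[[0,0,-0.2],0,0],[[0,0,-0.4],0,0]]'
python3 -m jog '[[[0,0,-0.15],0,1],[[0.15,0,0],0,1],[[0.15,0,0],0,1],[[0.147,0,0],0,1],[[0,0,0],0,1]]' 10
python3 - <<'E'
from h import *
f,T=wT(); W=pts(f,T); cv2.imwrite("pics/w7.png",f["pixels"])
m=mask(f["pixels"],"red")&(W[...,2]>40)&(W[...,2]<95); q=W[m]
u=np.array([.9795,-.2016]);n=np.array([.2016,.9795]); s=q[:,:2]@u-572.2; t=q[:,:2]@n
print("x",np.percentile(s,[.3,99.7]).round(1),"n",np.percentile(t,[1,99]).round(1)); print(np.polyfit(s,q[:,2],1).round(3))
go(600.6,-167.5,90,-11.63)
E
```

```text
clock: 26.75
tool_pos: [565.7, -160.5, 119.4]
tool_rot: [-3.124, 0.318, 0.009]
contact_force: [0.4, -0.4, 0.2]
opening: 92.9
gripper_force: 0.0
clock: 27.25
tool_pos: [601.0, -167.9, 130.2]
tool_rot: [-3.125, 0.318, 0.004]
contact_force: [-0.2, 0.1, 0.2]
opening: 57.3
gripper_force: 0.0
x [-37.9  67.2] n [-70.5 -15. ]
[ 0.214 67.435]
shares [ 0.003 -0.004  0.539] turn 0.0001 | now [ 600.4 -167.8  130.4] yaw -11.6 F [-0.4  0.7 -0.7] open 53.4 t 27.3
```

View pics/w7.png

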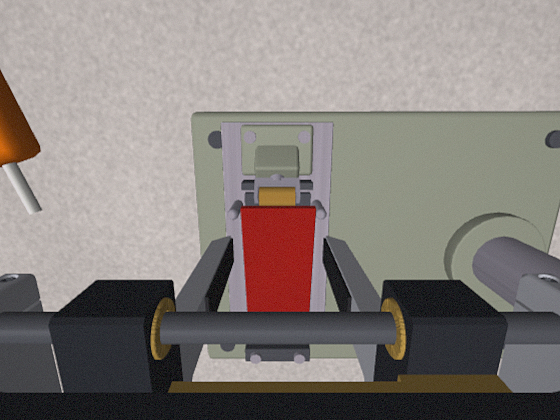

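The shim hangs between the pins on the roller: its far end is at (278,208), tilted 12°. Pressing.

```bash
python3 -m jog '[[[0,0,0.1],0,1],[[0,0,0.1],0,1],[[0,0,0.1],0,1],[[0,0,0.15],0,1],[[0,0,0.1],0,1]]' | grep -E 'pos|t_force|open'
python3 -m jog '[[[0,0,0.04],0,1],[[0,0,0.04],0,1],[[0,0,0.04],0,1],[[0,0,0.04],0,1],[[0,0,0],0,1]]' | grep -E 'pos|t_force'
python3 -m jog '[[[0,0,0.04],0,1],[[0,0,0.04],0,1],[[0,0,0.04],0,1],[[0,0,0.04],0,1],[[0,0,0],0,1]]' | grep -E 'pos|t_force'
```

```text
tool_pos: [599.5, -167.6, 89.5]
contact_force: [0.8, -0.4, -0.1]
opening: 13.5
tool_pos: [600.9, -168.1, 80.4]
contact_force: [-0.2, 1.0, 3.9]
tool_pos: [599.4, -167.6, 65.6]
contact_force: [0.1, 0.3, -0.6]
```

Snapped past the roller; now down gently onto it (expected contact near 59.5).

```bash
python3 -m jog '[[[0,0,0.02],0,1],[[0,0,0.02],0,1],[[0,0,0.02],0,1],[[0,0,0],0,1],[[0,0,0],0,1]]' | grep -E 'pos|t_force'
python3 -m jog '[[[0,0,0.02],0,1],[[0,0,0.01],0,1],[[0,0,0],0,1],[[0,0,0],0,1],[[0,0,0],0,1]]' | grep -E 'pos|t_force'
```

```text
tool_pos: [600.3, -167.8, 62.7]
contact_force: [-0.3, -0.1, 0.5]
tool_pos: [600.3, -167.9, 60.5]
contact_force: [-0.4, 0.0, 0.0]
```

```bash
python3 -m jog '[[[0,0,0.01],0,1],[[0,0,0.01],0,1],[[0,0,0.01],0,1],[[0,0,0],0,1],[[0,0,0],0,1]]' | grep -E 'pos|t_force'
```

```text
tool_pos: [600.5, -167.9, 59.6]
contact_force: [-2.1, 0.2, 5.8]
```

```bash
python3 -m jog '[[[0,0,0.016],0,1],[[0,0,0],0,1],[[0,0,0],0,1],[[0,0,0],0,1],[[0,0,0],0,1]]' | grep -E 'pos|t_force'
python3 -m jog '[[[0,0,0],0,1],[[0,0,0],0,1],[[0,0,0],0,1],[[0,0,0],0,1],[[0,0,0],0,1]]' | grep -E 'pos|t_force'
python3 -m jog '[[[0,0,-0.1],0,1],[[0,0,-0.3],0,1],[[0,0,-0.4],0,0],[[0,0,-0.4],0,0],[[-0.223,-0.4,-0.4],0,0]]' >/dev/null
python3 -m jog '[[[-0.223,-0.408,-0.1],0,0],[[-0.223,-0.408,0],0,0],[[-0.223,-0.408,0],0,0],[[-0.223,-0.408,0],0,0],[[-0.223,-0.408,0],0,0]]' >/dev/null
python3 -m jog '[[[-0.223,-0.408,0],0,0],[[-0.223,-0.408,0],0,0],[[-0.223,-0.408,0],0,0],[[-0.223,-0.408,0],0,0],[[-0.223,-0.408,0],0,0]]' >/dev/null
python3 -m jog '[[[-0.223,-0.408,0],0,0],[[-0.223,-0.408,0],0,0],[[-0.223,-0.408,0],0,0],[[-0.223,-0.408,0],0,0],[[-0.223,-0.408,0],0,0]]' >/dev/null
python3 -m jog '[[[0,0,0],-0.0335,0],[[0,0,0],-0.0335,0],[[0,0,0],-0.0335,0],[[0,0,0],-0.0335,0],[[0,0,0],0,0]]'
python3 - <<'E'
from h import *
f,T=wT(); cv2.imwrite("pics/w8.png",f["pixels"])
rects(f,T,"green",10,None,3000)
go(458,369,10,12.5)
f=ctrl.grab_frame("top"); W=pts(f)
print("shim z top",np.median(W[185:212,357:370,2]))
E
```

```text
tool_pos: [600.5, -167.9, 59.5]
contact_force: [-4.2, 2.0, 8.1]
tool_pos: [600.5, -168.0, 59.5]
contact_force: [-3.3, 1.9, 9.4]
clock: 33.8
tool_pos: [436.7, 365.1, 184.2]
tool_rot: [3.123, 0.342, -0.0]
contact_force: [0.6, -0.2, -0.3]
opening: 93.7
gripper_force: 0.0
green [456.  370.4] [ 56.9 138.2] ang 12.6
shares [0.289 0.009 2.323] turn -0.0007 | now [436.7 365.1 184.2] yaw 12.4 F [ 0.8  0.  -0.3] open 94.0 t 33.9
shim z top 50.91639831873522
```

```bash
python3 -m jog '[[[0.101,0,0.35],-0.001,0],[[0.101,0,0.45],0,0],[[0.101,0,0.45],0,0],[[0.101,0,0.45],0,0],[[0.101,0,0.35],0,0]]' 20 >/dev/null
python3 -m jog '[[[0,0,0.18],0,0],[[0,0,0.1],0,0],[[0,0,0],0,0.6],[[0,0,0],0,1],[[0,0,0],0,1]]'
python3 -m jog '[[[0,0,0],0,1],[[0,0,0],0,1],[[0,0,0],0,1],[[0,0,0],0,1],[[0,0,-0.1],0,1]]'
python3 -m jog '[[[0,0,-0.3],0,1],[[0,0,-0.4],0,1],[[0,0,-0.4],0,1],[[0,0,-0.2],0,1],[[0,0,0],0,1]]'
python3 - <<'E'
from h import *
f,T=wT(); P=pts(f,np.array(f["tool_from_camera"]))
m=mask(f["pixels"],"green")&(abs(P[...,2])<25); q=P[m]; A=np.c_[q[:,:2],np.ones(len(q))]; c=np.linalg.lstsq(A,q[:,2],rcond=None)[0]; print("plane",c.round(3))
print("x",np.percentile(q[:,0],[.2,99.8]).round(1),"y",np.percentile(q[:,1],[.5,50,99.5]).round(1))
for x0 in (-5,20,45): s=q[abs(q[:,0]-x0)<3]; print(x0,np.percentile(s[:,1],[1,99]).round(1))
go(569.7,-161.1,100,-11.63)
E
```

```text
clock: 34.9
tool_pos: [474.3, 373.9, 11.2]
tool_rot: [-3.121, -0.347, -0.004]
contact_force: [-0.0, 0.2, 0.3]
opening: 73.6
gripper_force: 0.0
clock: 35.4
tool_pos: [472.8, 372.7, 16.0]
tool_rot: [3.121, 0.347, -0.004]
contact_force: [0.0, 0.5, -2.2]
opening: 57.6
gripper_force: 20.0
clock: 35.9
tool_pos: [475.1, 374.2, 117.7]
tool_rot: [-3.12, -0.346, -0.008]
contact_force: [-0.4, -0.9, -1.0]
opening: 57.5
gripper_force: 20.0
plane [ 0.001 -0.001 -0.295]
x [-87.3  51.3] y [-29.1  -0.7  27.5]
-5 [-28.7  27. ]
20 [-28.7  27.3]
45 [-28.6  27.4]
shares [-0.32   7.235  0.2  ] turn 0.135 | now [474.  373.6 115.3] yaw 12.7 F [-0.5 -0.3 -1.1] open 57.6 t 36.0
```

```bash
python3 -m jog '[[[-0.019,0.3,0],0,1],[[-0.019,0.44,0],0,1],[[-0.019,0.44,0],0,1],[[-0.019,0.44,0],0,1],[[-0.019,0.44,0],0,1]]' >/dev/null
python3 -m jog '[[[-0.019,0.44,0],0,1],[[-0.019,0.44,0],0,1],[[-0.019,0.44,0],0,1],[[-0.019,0.44,0],0,1],[[-0.019,0.44,0],0,1]]' >/dev/null
python3 -m jog '[[[-0.019,0.44,0],0,1],[[-0.019,0.44,0],0,1],[[-0.019,0.44,0],0,1],[[-0.019,0.44,0],0,1],[[-0.019,0.44,0],0,1]]' >/dev/null
python3 -m jog '[[[-0.019,0.44,0],0,1],[[-0.016,0.335,0],0.0,1],[[0,0,0],0.034,1],[[0,0,0],0.034,1],[[0,0,0],0.034,1]]' >/dev/null
python3 -m jog '[[[0,0,0.1],0.033,1],[[0,0,0.1],0,1],[[0,0,0],0,1],[[0,0,0],0,1],[[0,0,0],0,1]]'
python3 - <<'E'
from h import *
go(569.7,-161.1,98,-11.63)
E
```

```text
clock: 38.45
tool_pos: [569.3, -161.3, 99.5]
tool_rot: [3.126, -0.317, -0.0]
contact_force: [0.1, -0.8, -0.6]
opening: 57.8
gripper_force: 20.0
shares [ 0.005 -0.003  0.02 ] turn 0.0003 | now [ 569.3 -161.3   99.5] yaw -11.6 F [ 0.1 -0.8 -0.6] open 57.8 t 38.5
```

```bash
python3 -m jog '[[[0,0,0],0,1],[[0,0,0],0,1],[[0,0,0],0,1],[[0,0,0.06],0,1],[[0,0,0.06],0,1]]' 3
python3 -m jog '[[[0,0,0.04],0,1],[[0,0,0.04],0,1],[[0,0,0.04],0,1],[[0,0,0],0,1],[[0,0,0],0,1]]'
python3 -m jog '[[[-0.01,0,0.02],0,1],[[-0.01,0,0.02],0,1],[[0,0,0],0,1],[[0,0,0],0,1],[[0,0,0],0,1]]'
python3 - <<'E'
from h import *
f,T=wT(); P=pts(f,np.array(f["tool_from_camera"]))
m=mask(f["pixels"],"green")&(abs(P[...,2])<40); q=P[m]; A=np.c_[q[:,:2],np.ones(len(q))]; c=np.linalg.lstsq(A,q[:,2],rcond=None)[0]; print("plane",c.round(3))
print("x",np.percentile(q[:,0],[.2,99.8]).round(1),"y",np.percentile(q[:,1],[.5,50,99.5]).round(1))
go(569.2,-161.1,76,-11.63)
E
```

```text
clock: 38.95
tool_pos: [569.4, -161.4, 90.6]
tool_rot: [3.125, -0.318, 0.001]
contact_force: [-0.9, 0.5, -1.4]
opening: 58.1
gripper_force: 3.0
clock: 39.45
tool_pos: [569.6, -161.4, 82.1]
tool_rot: [3.125, -0.318, 0.001]
contact_force: [-0.4, 0.2, 2.6]
opening: 58.1
gripper_force: 3.0
clock: 39.95
tool_pos: [567.0, -160.9, 77.6]
tool_rot: [-3.125, 0.318, 0.004]
contact_force: [-2.6, -0.4, -1.2]
opening: 58.1
gripper_force: 3.0
plane [-1.00e-02  1.00e-03 -3.22e+00]
x [-89.3  49.6] y [-29.3  -0.6  27.6]
shares [ 0.029 -0.003  0.022] turn 0.0 | now [ 567.  -160.9   77.7] yaw -11.6 F [-1.9 -0.1 -0.6] open 58.2 t 40.0
```

The pad didn't tilt. Its left end seems to have landed on top of the stop (plate left end at s ≈ 498.5, stop inner face ≈ 501). Regripping harder, raising, shifting +x and retrying.

```bash
python3 -m jog '[[[0,0,0],0,1],[[0,0,0],0,1],[[0,0,-0.1],0,1],[[0,0,-0.1],0,1],[[0.083,0,0],0,1]]' 15
python3 -m jog '[[[0,0,0],0,1],[[0,0,0],0,1],[[0,0,0],0,1],[[0,0,0],0,1],[[0,0,0],0,1]]' 3
python3 -m jog '[[[0,0,0.04],0,1],[[0,0,0.04],0,1],[[0,0,0.04],0,1],[[0,0,0.04],0,1],[[0,0,0],0,1]]'
python3 - <<'E'
from h import *
f,T=wT(); P=pts(f,np.array(f["tool_from_camera"]))
m=mask(f["pixels"],"green")&(abs(P[...,2])<40); q=P[m]; A=np.c_[q[:,:2],np.ones(len(q))]; c=np.linalg.lstsq(A,q[:,2],rcond=None)[0]; print("plane",c.round(3))
print("x",np.percentile(q[:,0],[.2,99.8]).round(1),"y",np.percentile(q[:,1],[.5,50,99.5]).round(1))
go(569.2,-161.1,76,-11.63)
E
```

```text
clock: 40.5
tool_pos: [575.6, -162.8, 96.3]
tool_rot: [3.124, -0.318, 0.008]
contact_force: [-0.3, -0.3, -0.9]
opening: 58.0
gripper_force: 15.0
clock: 41.0
tool_pos: [573.8, -162.2, 93.5]
tool_rot: [-3.125, 0.318, 0.001]
contact_force: [0.4, -0.7, -0.6]
opening: 58.1
gripper_force: 3.0
clock: 41.5
tool_pos: [573.5, -162.1, 80.9]
tool_rot: [-3.125, 0.318, 0.002]
contact_force: [0.2, 0.3, -1.1]
opening: 57.8
gripper_force: 3.0
plane [-0.097  0.    -3.093]
x [-89.   49.6] y [-29.3  -0.6  27.6]
shares [-0.062 -0.002  0.07 ] turn 0.0 | now [ 573.7 -162.2   81.2] yaw -11.6 F [-0.   1.2 -2. ] open 58.0 t 41.5
```

```bash
python3 -m jog '[[[0,0,0.04],0,1],[[-0.01,0,0.03],0,1],[[-0.02,0,0],0,1],[[-0.01,0,0],0,1],[[0,0,0],0,1]]'
python3 - <<'E'
from h import *
f,T=wT(); P=pts(f,np.array(f["tool_from_camera"]))
m=mask(f["pixels"],"green")&(abs(P[...,2])<40); q=P[m]; A=np.c_[q[:,:2],np.ones(len(q))]; c=np.linalg.lstsq(A,q[:,2],rcond=None)[0]; print("plane",c.round(3))
print("x",np.percentile(q[:,0],[.2,99.8]).round(1),"y",np.percentile(q[:,1],[.5,50,99.5]).round(1))
go(569.2,-161.1,76,-11.63)
E
```

```text
clock: 42.05
tool_pos: [570.9, -161.7, 76.5]
tool_rot: [3.125, -0.318, 0.0]
contact_force: [-0.4, 0.2, -0.4]
opening: 57.8
gripper_force: 3.0
plane [-1.840e-01  1.000e-03 -2.932e+00]
x [-88.5  49.5] y [-29.3  -0.6  27.6]
shares [-0.026 -0.003  0.008] turn 0.0 | now [ 571.  -161.7   76.6] yaw -11.6 F [-0.2  0.3 -0.6] open 57.7 t 42.1
```

```bash
python3 -m jog '[[[-0.01,0,0.01],0,1],[[-0.015,0,0],0,1],[[0,0,0],0,0],[[0,0,0],0,0],[[0,0,0],0,0]]'
python3 -m jog '[[[0,0,-0.2],0,0],[[0,0,-0.4],0,0],[[0,0,-0.1],0,1],[[0.2,0,0],0,1],[[0.2,0,0],0,1]]' 10
python3 - <<'E'
from h import *
f,T=wT(); W=pts(f,T); cv2.imwrite("pics/w9.png",f["pixels"])
m=mask(f["pixels"],"green")&(W[...,2]>40)&(W[...,2]<95); q=W[m]
u=np.array([.9795,-.2016]);n=np.array([.2016,.9795]); s=q[:,:2]@u-572.2; t=q[:,:2]@n
print("x",np.percentile(s,[.3,99.7]).round(1),"n",np.percentile(t,[1,99]).round(1)); print(np.polyfit(s,q[:,2],1).round(3))
go(600.6,-167.5,90,-11.63)
E
```

```text
clock: 42.6
tool_pos: [569.0, -161.3, 75.8]
tool_rot: [3.125, -0.318, -0.001]
contact_force: [0.5, -0.2, -0.6]
opening: 78.5
gripper_force: 0.0
clock: 43.1
tool_pos: [599.3, -167.6, 129.6]
tool_rot: [3.125, -0.318, 0.004]
contact_force: [-0.6, -0.7, -0.3]
opening: 73.3
gripper_force: 0.0
x [-32.3  68.6] n [-70.5 -14.4]
[ 0.176 74.825]
shares [-0.009 -0.006  0.518] turn 0.0 | now [ 601.  -168.   128.8] yaw -11.6 F [ 1.5 -0.3 -0.2] open 69.4 t 43.1
```

View pics/w9.png

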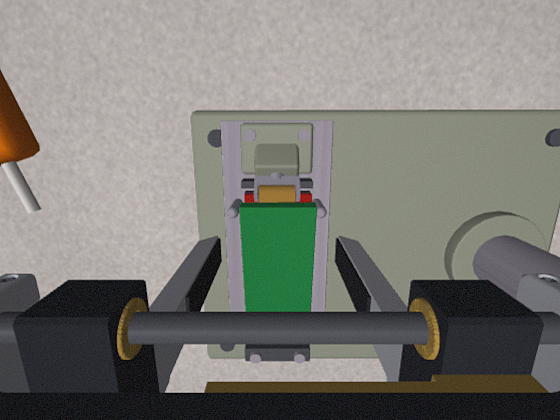

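The pad hangs on the roller (far end at (278,205), tilt 10°), with the red shim beneath it by the roller. Pressing; final contact is expected near TCP z 69.5.

```bash
python3 -m jog '[[[0,0,0.05],0,1],[[0,0,0.05],0,1],[[0,0,0.1],0,1],[[0,0,0.1],0,1],[[0,0,0.1],0,1]]' | grep -E 'pos|t_force|open'
python3 -m jog '[[[0,0,0.04],0,1],[[0,0,0.04],0,1],[[0,0,0.04],0,1],[[0,0,0.04],0,1],[[0,0,0],0,1]]' | grep -E 'pos|t_force|open'
python3 -m jog '[[[0,0,0.03],0,1],[[0,0,0.03],0,1],[[0,0,0.02],0,1],[[0,0,0],0,1],[[0,0,0],0,1]]' | grep -E 'pos|t_force'
```

```text
tool_pos: [598.0, -167.2, 97.2]
contact_force: [0.0, -0.0, 0.5]
opening: 29.6
tool_pos: [599.6, -167.8, 88.3]
contact_force: [-1.0, 0.1, 6.2]
opening: 0.2
tool_pos: [598.2, -167.2, 79.7]
contact_force: [0.2, 0.8, 0.1]
```

```bash
python3 -m jog '[[[0,0,0.03],0,1],[[0,0,0.03],0,1],[[0,0,0.02],0,1],[[0,0,0],0,1],[[0,0,0],0,1]]' | grep -E 'pos|t_force'
python3 -m jog '[[[0,0,0.02],0,1],[[0,0,0.01],0,1],[[0,0,0.01],0,1],[[0,0,0],0,1],[[0,0,0],0,1]]' | grep -E 'pos|t_force'
```

```text
tool_pos: [598.2, -167.3, 73.7]
contact_force: [-0.0, 0.2, -0.2]
tool_pos: [598.6, -167.4, 71.2]
contact_force: [0.0, -0.5, -0.3]
```

```bash
python3 -m jog '[[[0,0,0.01],0,1],[[0,0,0.01],0,1],[[0,0,0.01],0,1],[[0,0,0],0,1],[[0,0,0],0,1]]' | grep -E 'pos|t_force'
python3 -m jog '[[[0,0,0.01],0,1],[[0,0,0.006],0,1],[[0,0,0],0,1],[[0,0,0],0,1],[[0,0,0],0,1]]' | grep -E 'pos|t_force'
```

```text
tool_pos: [598.6, -167.4, 69.6]
contact_force: [-0.7, 1.2, 3.6]
tool_pos: [598.7, -167.4, 69.6]
contact_force: [-2.6, 1.6, 7.9]
```

Contact is at 69.6 as expected. Topping up to about 10 N, holding 1 s, then retreating and checking.

```bash
python3 -m jog '[[[0,0,0.006],0,1],[[0,0,0],0,1],[[0,0,0],0,1],[[0,0,0],0,1],[[0,0,0],0,1]]' | grep -E 'pos|t_force'
python3 -m jog '[[[0,0,0],0,1],[[0,0,0],0,1],[[0,0,0],0,1],[[0,0,0],0,1],[[0,0,0],0,1]]' | grep -E 'pos|t_force'
python3 -m jog '[[[0,0,-0.1],0,1],[[0,0,-0.3],0,1],[[0,0,-0.4],0,1],[[-0.3,0,-0.4],0,1],[[-0.4,0,-0.1],0,0.5]]' >/dev/null
python3 -m jog '[[[-0.4,0,0],0,0],[[-0.3,0,0],0,0],[[-0.2,0,0],0,0],[[0,0,0],0,0],[[0,0,0],0,0]]'
python3 - <<'E'
from h import *
f,T=wT(); W=pts(f,T); cv2.imwrite("pics/w10.png",f["pixels"])
m=mask(f["pixels"],"green")&(W[...,2]>40)&(W[...,2]<95); q=W[m]
u=np.array([.9795,-.2016]);n=np.array([.2016,.9795]); s=q[:,:2]@u-572.2; t=q[:,:2]@n
print("x",np.percentile(s,[.3,99.7]).round(1),"n",np.percentile(t,[1,99]).round(1)); print(np.polyfit(s,q[:,2],1).round(3))
E
```

```text
tool_pos: [598.7, -167.4, 69.5]
contact_force: [-4.1, 1.1, 9.3]
tool_pos: [598.7, -167.4, 69.5]
contact_force: [-4.5, 1.1, 9.9]
clock: 48.65
tool_pos: [481.4, -143.3, 164.8]
tool_rot: [3.125, -0.318, 0.001]
contact_force: [0.5, -1.0, 0.2]
opening: 44.6
gripper_force: 0.0
x [-69.5  68.4] n [-70.4 -14.3]
[-0.   61.91]
```

View pics/w10.png

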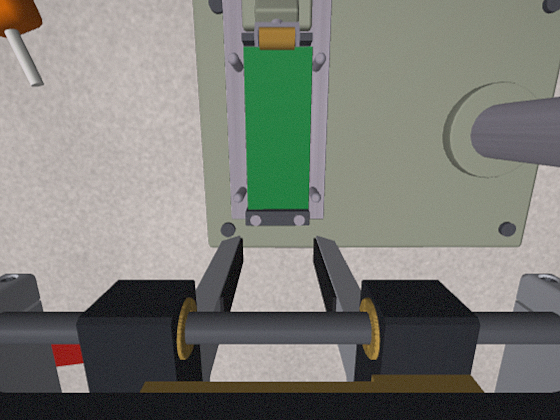

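The pad lies flat (slope 0, top at 61.9 mm against 61.5 expected). It runs from the stop at (278,218) to under the roller at (278,38), and the gripper is clear of everything.

```bash
python3 -c "
from rig import ctrl; print(ctrl.sign_off())"
```

```text
the job is handed in; nothing more can be done
None
```

The bed is packed with steel, then shim, then pad, each snapped past the roller and held at about 10 N for at least half a second; the job is handed in at about 49 s with the gripper clear and the glue gun, stapler and die left alone.

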